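# Index the welding positioner's worm-driven tilt by one notch and pin it

## Robot

A 7-joint arm with a two-finger parallel gripper is mounted at the origin on the work surface. World frame = base frame: x ahead of the robot, y to its left, z up, the work surface at z = 0. Lengths are in mm, angles in rad, forces in N, time in s.
With the tool pointing down it reaches from about 425 to 875 mm from the base axis. Payload 4.7 kg.
Tool frame: the origin (TCP) lies between the finger pads; the fingertips stand 11 mm ahead of it and the grasp point (between the pads) lies 8 mm behind it; x points along the fingers, y is the direction in which the jaws open and shut, and the axes are right-handed (so a half turn about x gives the same grasp; the last joint's range is limited). The gripper opens to 85 mm and grips with 20 to 120 N. Pads are 22 mm wide; open, the fingers measure 114 mm over their backs; the gripper's body (76 mm by 85 mm) begins 54 mm behind the grasp point. The pads swing forward as they close: fully open they stand 13 mm farther back than shut.
Start: joints at [-1.309, 0.321, -0.07, 1.45, 0.023, 1.371, -0.057], TCP at [159.452, 630.158, 242.349] pointing down, gripper open.
Joint ranges: [-2.86, 2.86], [-0.3, 2.09], [-1.38, 1.24], [0.06, 2.45], [-1.56, 4.7], [0.09, 2.05], [-2.69, 2.69]. Speed limits (rad/s): [2.57, 2.57, 3.14, 3.14, 3.14, 3.14, 3.14].

## Interface

Orientations are given as a rotation vector (axis times angle).
In Python, from plant import robot, viewer gives the robot as it stands. The module is installed in compiled form; this text tells all that it offers.
- The arm moves only by the tool apply_moves, never from a script. Its arguments are lists of equal length, an entry for each row: "translation": the shift along the tool's x, y, z in m, a list of three; "spin": the turn about the tool's x in degrees; "hand": the opening, from 0 (shut) to 1 (fully open). In form: {"translation": [[dx, dy, dz], ...], "spin": [spin, ...], "hand": [hand, ...]}. A call has 1 to 10 rows; each row shifts and turns the commanded pose from where the row before left it, along the tool's axes as they then stand; what a row does not reach is not made up. A row lasts 1/8 s, in which the tool goes at most 62.5 mm and 10.7 degrees, less where a joint would pass 70% of its speed; a pose out of reach is approached as far as the arm can. A call with a gripper value outside its range is refused whole. The fingers move at their own pace and stop on an object; "grip_force" is the grip in N (left out, the last holds). Time passes only in rows, so rows that do not move let the fingers close. It gives the time, the measured TCP pose, the force and the opening at its end, in the units of the state.
- robot.read_state(): the state, without advancing time (a new reading comes with each control period).
- viewer.get_image(name): name is "scene" or "top"; returns (picture, depth): 400x640x3 uint8, red, green, blue; 400x640 float32, mm along the optical axis (not along the pixel's ray), 0 where there is no reading.
- viewer.get_calibration(name): a dict with "camera_matrix" (3x3 intrinsics, pixels), "k1" (the pictures are not rectified: a ray, as slopes to the right and down, at radius r is drawn at 1 + k1 r^2 times it, then the intrinsics apply), "origin" and "rotation" of the camera in the world. Camera axes: x right, y down, z forward; pixel columns grow to the right and rows downward; lengths in mm; the calibration is good to about 2 mm. A picture is of the moment at which its call begins. get_calibration takes no time and is no camera call.
- robot.close_job(): hands the job in, once; it reports no verdict.
The state is a dict: "time": time; "qpos": joint angles; "joint_vel": joint speeds; "tau": joint torques, N m; "position": TCP position; "tool_rot": TCP orientation; "contact_force": force on the tool from outside, world axes, zero at the start; "torque": the same for the moment, N m; "gripper_width": finger opening in mm.
Only numpy, scipy, OpenCV 4.12 (cv2) and the standard library are available. Lean on these libraries where they do the work, as an engineer would, in place of code of your own. Each camera call takes 0.05 s, during which the arm holds its last target.

## Task

Wind the small welding positioner's tilting table on to its next notch: turn the handwheel clockwise (seen from above) until the next notch of the index disc stands under the raised index pin, push the pin fully home into that notch, then wind on gently the same way until the disc bears snugly on the pin, so that no play is left when you let go; do not force the pin or the drive. Leave the tools and steel pieces lying loose on the table where they are.

Things in the scene. Friction and masses are not known exactly. Their poses are not given: they have to be found in the camera images.
- positioner: Grey cast welding positioner fixed on the table, base plate 330 x 300 x 20 mm. Origin on the table surface; x runs from the handwheel (at x = -125 mm) past the index disc (at x = 0), y along the tilt axle, z up. The axle lies above the y axis, 100 mm over the table. A steel work table tilts on it between two cheeks at y = 45 to 195 mm, up to 180 mm high.
- tilt (a joint): Tilt of the work table and index disc, rad, 0 at the start; grows as the handwheel turns clockwise seen from above: the work table's edge nearest the handwheel rises and the disc's top moves along the positioner's +x, away from the handwheel. 20 rad of handwheel give 1 rad (4 turns for 72 degrees).
- handwheel (a joint): Angle of the handwheel, rad, 0 at the start, growing clockwise seen from above. Aluminium disc of 110 mm diameter, 12 mm thick, its top 187 mm above the table, on a vertical shaft. Running friction about 0.12 N m (3 N at the handle); it stays where it is left.
- wheel_hub (a point): Top centre of the handwheel's small hub, on its vertical turning axis, 191 mm above the table.
- handle (a point): The handwheel's upright black crank handle: round, 18 mm diameter, from 187 to 245 mm above the table, 40 mm from the wheel's axis; it spins freely on its own axis, so it can be pinched and carried round without turning the hand. This point is on its axis, 219 mm above the table, at the height to grip. It may start at any angle round the wheel.
- notch (a point): Nominal middle of the mouth of the disc's next notch, the one to bring under the pin (at the start it lies towards the handwheel from the pin; the last one lies just beyond the pin). 14 mm wide along the rim, 12 mm deep, 90 mm from the axle; moves with the work table. The disc is clamped by hand: the true notch may lie up to 1.7 mm off along the rim, to be found by feel.
- pin_guide (a point): Fixed point on the index pin's axis, 190 mm above the table at the height of the rim's top, just under the pin bracket's guide; its axes are those of the positioner. The bracket can stand up to 8 mm to either side of the axle along the positioner's x axis.
- pin_head (a point): Top centre of the index pin's black mushroom head (32 mm diameter, 15 mm high) on a 10 mm round vertical steel pin in a grey bracket over the disc. Raised: 258 mm above the table, pin tip 6 mm above the rim. Fully home: 242 mm, head on its guide, tip 10 mm down in the notch. Pushing it with over 50 N damages it.
- plunger (a joint): Travel of the index pin, m: 0 raised (as at the start), 0.016 fully home. About 3 N of friction keeps it where it is left; it stops after 6 mm if it meets the rim instead of a notch.
- index_pin: The index pin with its head; origin at the centre of its tip.
- hammer: Loose hammer, 280 mm, lying on the table; origin under its middle. Leave alone.
- tape: Loose grey tape measure 70 x 35 x 60 mm, beside the positioner on its -y side; origin under its middle. Leave alone.
- square: Loose steel try square, 100 x 160 mm, lying flat; origin under the stock's middle. Leave alone.
- bracket_plate: Loose steel plate 90 x 60 x 6 mm with two holes, beside the positioner; origin under its middle. Leave alone.
- angle_piece: Loose steel angle 70 x 50 x 50 mm beside the positioner; origin under its flat leg's middle. Leave alone.
- flange: Loose steel ring, 64 mm diameter, 12 mm high; origin under its middle. Leave alone.
- work_table: The tilting steel work table with the upright steel index disc on its axle (disc: 90 mm radius, 18 mm thick, at the positioner's y = 0, a notch every 72 degrees). Origin on the axle. Once the pin stops the disc, the drag at the handwheel's handle climbs by about 30 N per rad of handwheel; the pin then takes about 9 N for each N beyond running friction, and 80 N strains it.

How it is judged (in metres and radians):
On the way, in this order (a step that is already met when the one before it is completed fails the run):
1. the next notch has been wound under the pin while the pin is still raised (x of notch in the frame of pin_guide between -0.005 and 0.005 m and value of joint plunger below 0.007 m), for 0.1 s.
2. the index pin is fully home in that notch (value of joint plunger above 0.0145 m and value of joint tilt between 0.85 and 1.3 rad), for 0.2 s.
At the end, for the whole second after the job is handed in: The index pin is fully home (to within 1.5 mm) in the next notch, the disc wound on clockwise so that the notch's trailing wall bears on the pin with more than 12 N, the handwheel released and at rest (all of step 2 and x of notch in the frame of pin_guide above 0 m and contact force between work_table and index_pin above 12 N and velocity of joint handwheel between -0.2 and 0.2 rad/s); the robot touches nothing.
It fails at once if the index pin is strained: more than 80 N between the disc and the pin (contact force between work_table and index_pin above 80 N).
It fails at once if the index pin is pushed with more than 50 N (contact force between the fingers and index_pin above 50 N).
It fails at once if a loose thing on the table is moved more than 30 mm (distance of any of hammer, tape, square, bracket_plate, angle_piece, flange from where it was at the start of the episode above 0.03 m).
It also fails if it takes over 72 s, if anything falls off the work surface, if the arm or the gripper's body presses on something with over 40 N, if the wrist force passes 120 N, or if a joint passes its speed limit or range.

## Working session

There is one attempt and no reset: what is moved stays moved. The work goes in short steps, Python scripts to look and compute and a tool call to move; the robot and the scene stay as the last step left them, time stands still between calls to the robot, and variables do not carry over. Pictures are saved under pics/ and viewed, and the job is handed in when it is done.

Besides the shell and the picture viewer there is one more tool, called after "Emit:" as name(argument=value, ...), one argument or row to a line, values as JSON. apply_moves: Moves the arm, as the interface text tells. Its arguments: {"type":"object","properties":{"translation":{"type":"array","items":{"type":"array","items":{"type":"number"}}},"spin":{"type":"array","items":{"type":"number"}},"hand":{"type":"array","items":{"type":"number"}},"grip_force":{"type":"number"}},"required":["translation","spin","hand"]}

```bash
mkdir -p pics; ls; cat > h.py <<'E'
import numpy as np, cv2
from plant import robot, viewer
def snap(n,tag):
    im,d=viewer.get_image(n)
    cv2.imwrite(f'pics/{tag}.png',im[:,:,::-1]); np.savez(f'pics/{tag}.npz',im=im,d=d); return im,d
def cal(n):
    c=viewer.get_calibration(n); return np.array(c['camera_matrix']),float(c['k1']),np.array(c['origin'],float),np.array(c['rotation'],float)
def rays(n,uv):
    K,k1,o,R=cal(n); uv=np.atleast_2d(np.array(uv,float))
    p=cv2.undistortPoints(uv[:,None,:],K,np.array([k1,0,0,0.]))[:,0]
    return o,np.c_[p,np.ones(len(p))]@R.T
def onz(n,uv,z):
    o,r=rays(n,uv); return o+r*((z-o[2])/r[:,2])[:,None]
def proj(n,P):
    K,k1,o,R=cal(n); c=(np.atleast_2d(P)-o)@R
    return cv2.projectPoints(c.astype(float),np.zeros(3),np.zeros(3),K,np.array([k1,0,0,0.]))[0][:,0]
def pts(n,d):
    h,w=d.shape; vv,uu=np.mgrid[:h,:w]
    o,r=rays(n,np.c_[uu.ravel(),vv.ravel()]); P=o+r*d.ravel()[:,None]; return P.reshape(h,w,3)
E
python3 - <<'E'
from h import *
for n in('scene','top'):
    snap(n,n+'0'); print(cal(n))
s=robot.read_state(); print(s)
E
```

```text
pics
(array([[514.7944727 ,   0.        , 314.55759432],
       [  0.        , 514.7944727 , 197.24899714],
       [  0.        ,   0.        ,   1.        ]]), -0.04169815191801031, array([1230.89608321, -827.69334774, 1623.40694341]), array([-2.40495584, -0.79286056,  0.27174897]))
(array([[442.06211767,   0.        , 319.07363039],
       [  0.        , 442.06211767, 199.8362586 ],
       [  0.        ,   0.        ,   1.        ]]), 0.008016886561783858, array([ 541.73856515,   13.20633867, 1433.37696258]), array([-2.20403792,  2.20464751, -0.05971534]))
{'time': 0.1, 'qpos': array([-1.30889162,  0.32176019, -0.07009353,  1.45158247,  0.02260866,
        1.37080428, -0.05690123]), 'joint_vel': array([ 0.00067421, -0.00157886,  0.00046001, -0.00382709,  0.001206  ,
       -0.00015166,  0.00031784]), 'tau': array([ 3.92051618e-06, -4.94876003e+01, -3.84023320e-01, -3.15214062e+01,
        1.30156917e-02,  7.28670406e-03, -1.85022054e-05]), 'position': array([159.35588505, 629.67095252, 241.31078538]), 'tool_rot': array([ 0.19312141,  1.56214831, -0.19589704]), 'contact_force': array([0.22801661, 0.39400052, 0.37997299]), 'torque': array([ 0.00556254, -0.03205725, -0.01722596]), 'gripper_width': 85.55635523217961}
```

```bash
sed -i "s/np.array(c\['rotation'\],float)/cv2.Rodrigues(np.array(c['rotation'],float))[0]/" h.py
```

```text
(no output)
```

View pics/scene0.png

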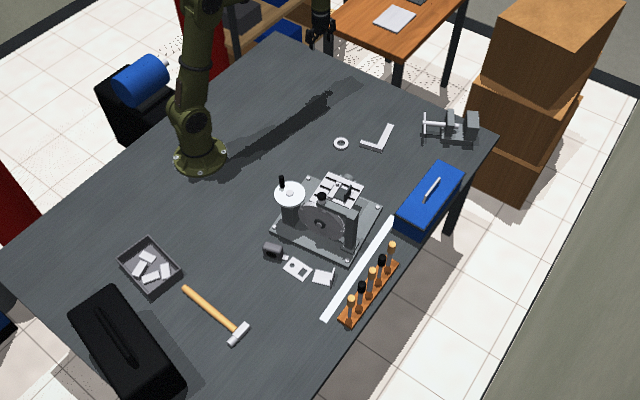

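View pics/top0.png

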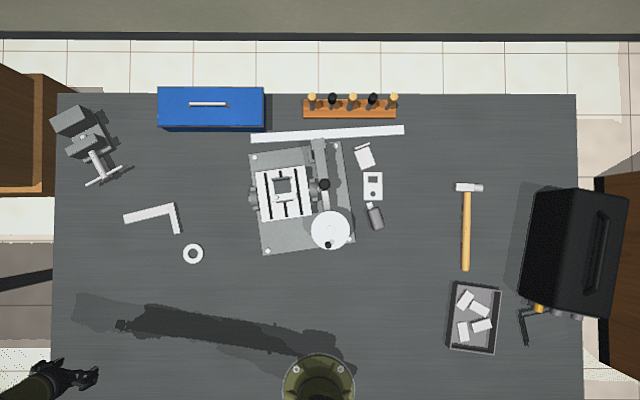

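```bash
python3 - <<'E'
from h import *
im=cv2.imread('pics/top0.png')[125:265,235:395]; a=cv2.resize(im,None,fx=5,fy=5,interpolation=2)[:600]
cv2.imwrite('pics/topz.png',cv2.resize(im,(640,560),interpolation=2))
im=cv2.imread('pics/scene0.png')[160:290,255:395]
cv2.imwrite('pics/scenez.png',cv2.resize(im,(630,585),interpolation=2))
print(onz('top',[[331,230]],187),onz('top',[[328,245]],245),onz('top',[[324,184]],258))
print(onz('scene',[[289,194]],187),onz('scene',[[281.5,178]],245),onz('scene',[[321,195]],258))
E
```

```text
[[511.35975482 -33.28633529 187.        ]] [[472.67465812 -23.01319468 245.        ]] [[635.48983718 -12.1768442  258.        ]]
[[512.94611425 -35.79925797 187.        ]] [[479.09270329 -29.62131009 245.        ]] [[636.0593296  -15.75200791 258.        ]]
```

View pics/topz.png

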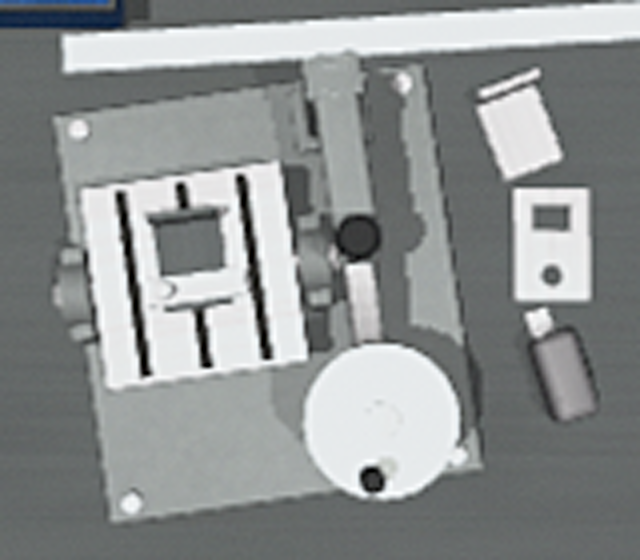

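View pics/scenez.png

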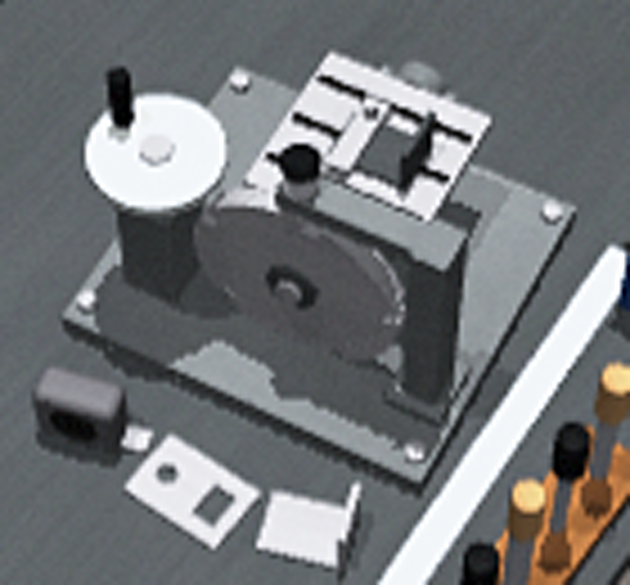

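```bash
python3 - <<'E'
from h import *
s=robot.read_state(); R=cv2.Rodrigues(s['tool_rot'])[0]; print(R.round(3))
def comp(mask,near):
    n,l,st,c=cv2.connectedComponentsWithStats(mask.astype(np.uint8))
    i=min(range(1,n),key=lambda i:np.hypot(*(c[i]-near))+(1e3 if st[i][4]<8 else 0)); return (l==i).astype(np.uint8),c[i],st[i]
for n,wh,ha,he in(('top',(331,230),(328,245),(324,184)),('scene',(289,195),(281.5,182),(321.5,196.5))):
    z=np.load(f'pics/{n}0.npz'); im=z['im'].astype(int); d=z['d']; g=im.mean(2)
    for nm,m,p,h in(('wheel',g>175,wh,187),('handle',g<55,ha,245),('head',g<55,he,258)):
        M,c,st=comp(m,p)
        cs,_=cv2.findContours(M,cv2.RETR_EXTERNAL,cv2.CHAIN_APPROX_NONE); b=max(cs,key=len)[:,0].astype(float)
        P=onz(n,b,h)[:,:2]; (cc,r)=cv2.minEnclosingCircle(P.astype(np.float32))
        el=cv2.fitEllipse(P.astype(np.float32)) if len(P)>5 else 0
        print(n,nm,c.round(1),st,cc,r,el)
    Pt=pts(n,d)
    for nm,p in(('wheel',wh),('handle',ha),('head',he)):
        print(nm,Pt[int(p[1]),int(p[0])])
E
```

```text
[[-0.     0.245  0.969]
 [-0.002  0.969 -0.245]
 [-1.    -0.002  0.   ]]
top wheel [330.2 229.5] [ 311  211   41   39 1182] (509.9661865234375, -34.667694091796875) 59.84202194213867 ((513.0210571289062, -31.477371215820312), (102.72605895996094, 113.13153076171875), 165.24351501464844)
top handle [327.4 244.2] [325 242   6   6  18] (474.0113525390625, -21.674381256103516) 7.804793357849121 ((474.06756591796875, -21.933944702148438), (11.627058029174805, 15.897722244262695), 130.6135711669922)
top head [324.1 184. ] [319 179  11  11  53] (635.9039916992188, -12.36208724975586) 14.695535659790039 ((635.640380859375, -12.457043647766113), (27.060161590576172, 27.542163848876953), 50.018672943115234)
wheel [511.5369787  -33.01510637 194.27111285]
handle [472.78712029 -22.95421557 246.93512729]
head [635.46146637 -12.16916279 258.35569009]
scene wheel [289.7 193.7] [274 181  31  26 594] (511.5700988769531, -31.450117111206055) 55.689414978027344 ((513.6959838867188, -32.53138732910156), (101.00475311279297, 108.96760559082031), 174.52786254882812)
scene handle [281.2 180.9] [279 175   6  13  59] (487.0634765625, -39.5882682800293) 26.600299835205078 ((485.49981689453125, -39.270751953125), (15.32590389251709, 58.89090347290039), 42.773536682128906)
scene head [321.  195.8] [315 192  11   9  65] (635.633544921875, -20.218294143676758) 18.389013290405273 ((637.3479614257812, -18.76432228088379), (30.50828742980957, 33.50743103027344), 76.53012084960938)
wheel [516.12062837 -39.73121721 187.99322049]
handle [475.83714892 -30.65044432 221.34848239]
head [639.0406095  -19.81834778 259.30040612]
```

```bash
python3 - <<'E'
from h import *
s=np.array([(78,128),(403,82),(131,503),(460,455)])/4+[235,125]
P=onz('top',s,23)[:,:2]; print(P, P.mean(0))
# x dir: from 3rd to 1st and 4th to 2nd ; 
dx=(P[0]-P[2])+(P[1]-P[3]); dy=(P[0]-P[1])+(P[2]-P[3])
print(np.degrees(np.arctan2(dx[1],dx[0])),np.degrees(np.arctan2(-dy[0],dy[1])),np.linalg.norm(dx)/2,np.linalg.norm(dy)/2)
im=cv2.imread('pics/scene0.png')[190:250,290:360]
cv2.imwrite('pics/dz.png',cv2.resize(im,(700,600),interpolation=cv2.INTER_CUBIC))
s=np.array([(240,80),(552,212),(86,300),(415,452)])/4.5+[255,160]
P=onz('scene',s,23)[:,:2]; print(P,P.mean(0))
dx=(P[1]-P[0])+(P[3]-P[2]);print(np.degrees(np.arctan2(dx[1],dx[0])))
E
```

```text
[[740.81286446 205.21683932]
 [778.20806996 -55.11807472]
 [441.82092498 161.48268051]
 [479.52395672 -99.85955368]] [610.09145403  52.93047286]
8.420499844131799 8.191759268767074 302.0946054098932 263.52741423936504
[[443.12970675 162.65505291]
 [740.77781915 205.1235103 ]
 [479.8771021  -96.02719988]
 [778.27220342 -52.85810171]] [610.51420786  54.72331541]
8.176118246180351
```

View pics/dz.png

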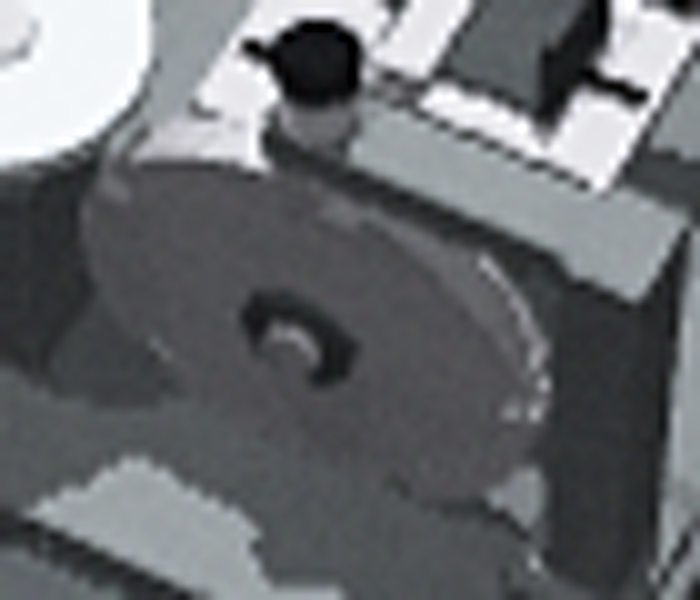

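```bash
python3 - <<'E'
from h import *
a=np.radians(8.3); ex=np.array([np.cos(a),np.sin(a),0]); ey=np.array([-np.sin(a),np.cos(a),0]); O=np.array([635.7,-15.5,0])
def ondisc(uv):
    o,r=rays('scene',uv); q=O-9*ey; t=((q-o)@ey)/(r@ey); P=o+r*t[:,None]; return np.c_[(P-O)@ex,P[:,2]-100]
z=np.array([(115,185),(345,215),(515,410),(410,490),(165,350),(290,345),(90,215),(545,400),(250,165),(430,500)])
for q,p in zip(z,ondisc((z+.0)/10+[290,190]-0.45)): print(q,p.round(1),np.hypot(*p).round(1),np.degrees(np.arctan2(p[0],p[1])).round(1))
# overlay circle of rim
im=cv2.imread('pics/scene0.png')[190:250,290:360]; im=cv2.resize(im,(700,600),interpolation=cv2.INTER_CUBIC)
for th in range(0,360,6):
    for r,c in((90,(0,255,0)),(78,(0,0,255))):
        t=np.radians(th); P=O-9*ey+r*np.sin(t)*ex+np.array([0,0,100+r*np.cos(t)])
        u=(proj('scene',P)[0]-[290,190]+.45)*10; cv2.circle(im,(int(u[0]),int(u[1])),2,c,-1)
        if r==78 and th%30==0: cv2.putText(im,str(th),(int(u[0]),int(u[1])),0,.4,(0,255,255))
cv2.imwrite('pics/dz2.png',im)
E
```

```text
[115 185] [-74.2  43.9] 86.2 -59.4
[345 215] [16.7 87.2] 88.7 10.8
[515 410] [83.7 13.7] 84.8 80.7
[410 490] [ 44.2 -69.3] 82.2 147.5
[165 350] [-56.6 -49.3] 75.1 -131.0
[290 345] [-4.8 -8.7] 10.0 -150.9
[ 90 215] [-85.3  17.8] 87.2 -78.2
[545 400] [94.7 28.3] 98.8 73.4
[250 165] [-19.9  92.3] 94.4 -12.2
[430 500] [ 52.3 -70. ] 87.4 143.2
```

View pics/dz2.png

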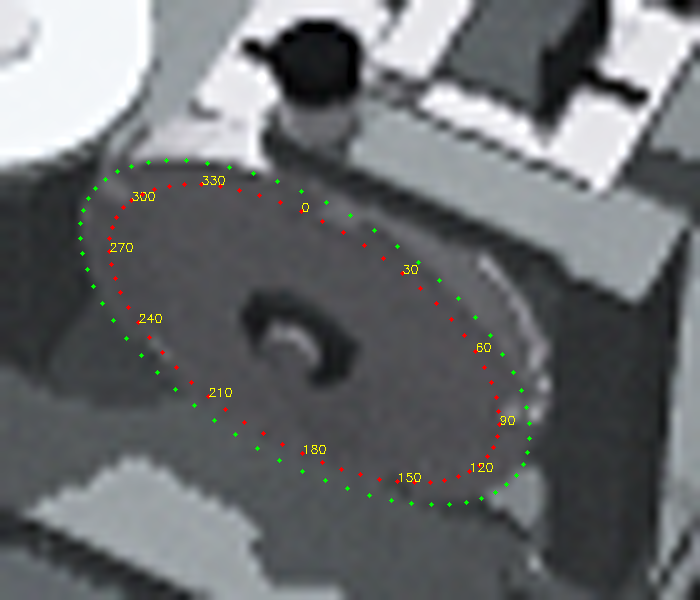

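Emit:
apply_moves(
  translation=[
    [-0.05,0,0],
    [-0.05,0,0],
    [0,-0.045,0.039],
    [0,-0.045,0.039],
    [0,-0.045,0.039],
    [0,-0.045,0.039],
    [0,-0.045,0.039],
    [0,-0.045,0.039],
    [0,-0.045,0.039],
    [0,-0.045,0.039],
  ],
  spin=[-7.1,-7.1,0,0,0,0,0,0,0,0],
  hand=[1,1,1,1,1,1,1,1,1,1],
  grip_force=40,
)

```text
time: 1.35
position: [472.3, 268.5, 342.1]
tool_rot: [-0.0, 1.571, 0.0]
contact_force: [1.0, 0.6, 0.1]
gripper_width: 85.2
```

Emit:
apply_moves(
  translation=[
    [0,-0.049,0],
    [0,-0.049,0],
    [0,-0.049,0],
    [0,-0.049,0],
    [0,-0.049,0],
    [0,-0.049,0],
    [0,0,0],
    [0,0,0],
  ],
  spin=[0,0,0,0,0,0,0,0],
  hand=[1,1,1,0.6,0.6,0.6,0.6,0.6],
)

```text
time: 2.35
position: [471.3, -23.1, 342.1]
tool_rot: [0.0, 1.571, 0.001]
contact_force: [-0.6, 1.0, 0.3]
gripper_width: 51.1
```

Emit:
apply_moves(
  translation=[
    [0.04,0,0.002],
    [0.04,0,0],
    [0.03,0,0],
    [0.021,0,0],
    [0,0,0],
    [0,0,0],
    [0,0,0],
    [0,0,0],
    [0,0,0],
  ],
  spin=[0,0,0,0,0,0,0,0,0],
  hand=[0.6,0.6,0.6,0.6,0.6,0,0,0,0],
)

```text
time: 3.48
position: [474.3, -23.7, 212.6]
tool_rot: [0.001, 1.568, 0.001]
contact_force: [0.2, -0.1, 6.1]
gripper_width: 17.2
```

```bash
python3 - <<'E'
from h import *
s=robot.read_state(); print(s['contact_force'],s['gripper_width'],s['position'])
im=snap('scene','scene1')[0]; im2=snap('top','top1')[0]
a=cv2.resize(im[150:260,240:350,::-1],(500,500),interpolation=2)
cv2.imwrite('pics/g1.png',a)
E
```

```text
[ 0.17469778 -0.05080278  6.08076643] 17.201908418152193 [474.34141047 -23.70496172 212.61003552]
```

View pics/g1.png

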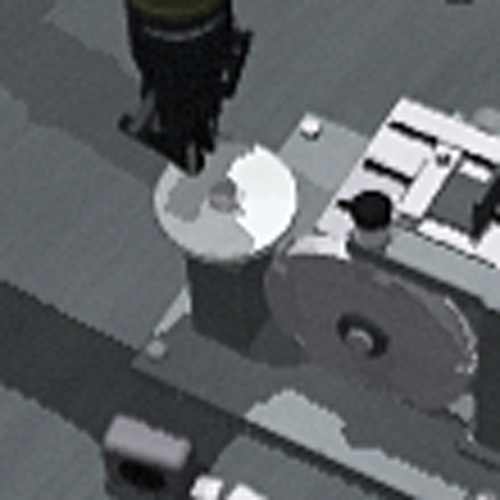

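```bash
python3 - <<'E'
import numpy as np
f=np.radians(165.8-18*np.arange(21)); p=40*np.c_[np.sin(f),np.cos(f)]/1000
p=p.round(4); d=np.diff(p,axis=0).round(4)
print([[0,*map(float,r)] for r in d[:10]]); print([[0,*map(float,r)] for r in d[10:]])
E
```

```text
[[0, 0.0115, 0.005], [0, 0.0094, 0.0082], [0, 0.0064, 0.0107], [0, 0.0028, 0.0122], [0, -0.0011, 0.0125], [0, -0.005, 0.0115], [0, -0.0082, 0.0094], [0, -0.0107, 0.0064], [0, -0.0122, 0.0028], [0, -0.0125, -0.0011]]
[[0, -0.0115, -0.005], [0, -0.0094, -0.0082], [0, -0.0064, -0.0107], [0, -0.0028, -0.0122], [0, 0.0011, -0.0125], [0, 0.005, -0.0115], [0, 0.0082, -0.0094], [0, 0.0107, -0.0064], [0, 0.0122, -0.0028], [0, 0.0125, 0.0011]]
```

Emit:
apply_moves(
  translation=[
    [0,0.0115,0.005],
    [0,0.0094,0.0082],
    [0,0.0064,0.0107],
    [0,0.0028,0.0122],
    [0,0,0],
  ],
  spin=[0,0,0,0,0],
  hand=[0,0,0,0,0],
)

```text
time: 4.2
position: [511.3, 7.7, 212.6]
tool_rot: [0.001, 1.568, 0.002]
contact_force: [1.2, 1.8, 4.7]
gripper_width: 17.0
```

Emit:
apply_moves(
  translation=[
    [0,-0.0011,0.0125],
    [0,-0.005,0.0115],
    [0,-0.0082,0.0094],
    [0,-0.0107,0.0064],
    [0,-0.0122,0.0028],
    [0,0,0],
  ],
  spin=[0,0,0,0,0,0],
  hand=[0,0,0,0,0,0],
)

```text
time: 4.95
position: [553.5, -31.7, 212.7]
tool_rot: [0.001, 1.568, -0.001]
contact_force: [1.2, -0.5, 5.5]
gripper_width: 17.0
```

Emit:
apply_moves(
  translation=[
    [0,-0.0125,-0.0011],
    [0,-0.0115,-0.005],
    [0,-0.0094,-0.0082],
    [0,-0.0064,-0.0107],
    [0,-0.0028,-0.0122],
    [0,0.0011,-0.0125],
    [0,0.005,-0.0115],
    [0,0.0082,-0.0094],
    [0,0.0107,-0.0064],
    [0,0.0122,-0.0028],
  ],
  spin=[0,0,0,0,0,0,0,0,0,0],
  hand=[0,0,0,0,0,0,0,0,0,0],
)

```text
time: 6.2
position: [473.7, -37.7, 212.6]
tool_rot: [-0.001, 1.566, -0.002]
contact_force: [5.0, -2.6, 5.3]
gripper_width: 17.4
```

Emit:
apply_moves(
  translation=[
    [0,0.0125,0.0011],
    [0,0.0115,0.005],
    [0,0.0094,0.0082],
    [0,0.0064,0.0107],
    [0,0.0028,0.0122],
    [0,-0.0011,0.0125],
    [0,-0.005,0.0115],
    [0,-0.0082,0.0094],
    [0,-0.0107,0.0064],
    [0,-0.0122,0.0028],
  ],
  spin=[0,0,0,0,0,0,0,0,0,0],
  hand=[0,0,0,0,0,0,0,0,0,0],
)

```text
time: 7.45
position: [553.4, -29.1, 212.6]
tool_rot: [0.0, 1.568, 0.003]
contact_force: [0.0, 4.0, 9.3]
gripper_width: 17.0
```

Emit:
apply_moves(
  translation=[
    [0,-0.0125,-0.0011],
    [0,-0.0115,-0.005],
    [0,-0.0094,-0.0082],
    [0,-0.0064,-0.0107],
    [0,-0.0028,-0.0122],
    [0,0.0011,-0.0125],
    [0,0.005,-0.0115],
    [0,0.0082,-0.0094],
    [0,0.0107,-0.0064],
    [0,0.0122,-0.0028],
  ],
  spin=[0,0,0,0,0,0,0,0,0,0],
  hand=[0,0,0,0,0,0,0,0,0,0],
)

```text
time: 8.7
position: [473.6, -37.4, 212.6]
tool_rot: [-0.001, 1.566, -0.002]
contact_force: [5.0, -3.1, 5.5]
gripper_width: 17.3
```

Emit:
apply_moves(
  translation=[
    [0,0.0125,0.0011],
    [0,0.0115,0.005],
    [0,0.0094,0.0082],
    [0,0.0064,0.0107],
    [0,0.0028,0.0122],
    [0,-0.0011,0.0125],
    [0,-0.005,0.0115],
    [0,-0.0082,0.0094],
    [0,-0.0107,0.0064],
    [0,-0.0122,0.0028],
  ],
  spin=[0,0,0,0,0,0,0,0,0,0],
  hand=[0,0,0,0,0,0,0,0,0,0],
)

```text
time: 9.95
position: [553.4, -29.1, 212.6]
tool_rot: [0.0, 1.568, 0.003]
contact_force: [-0.2, 3.8, 8.8]
gripper_width: 17.1
```

```bash
python3 - <<'E'
from h import *
s=robot.read_state(); print(s['time'],s['contact_force'],s['gripper_width'],s['position'])
snap('scene','scene2')
im=cv2.imread('pics/scene2.png')[190:250,280:360]
cv2.imwrite('pics/dz3.png',cv2.resize(im,(800,600),interpolation=cv2.INTER_CUBIC))
E
```

```text
9.95 [-0.20633089  3.76896891  8.83911394] 17.134008962695578 [553.36542553 -29.11911177 212.59951849]
```

View pics/dz3.png

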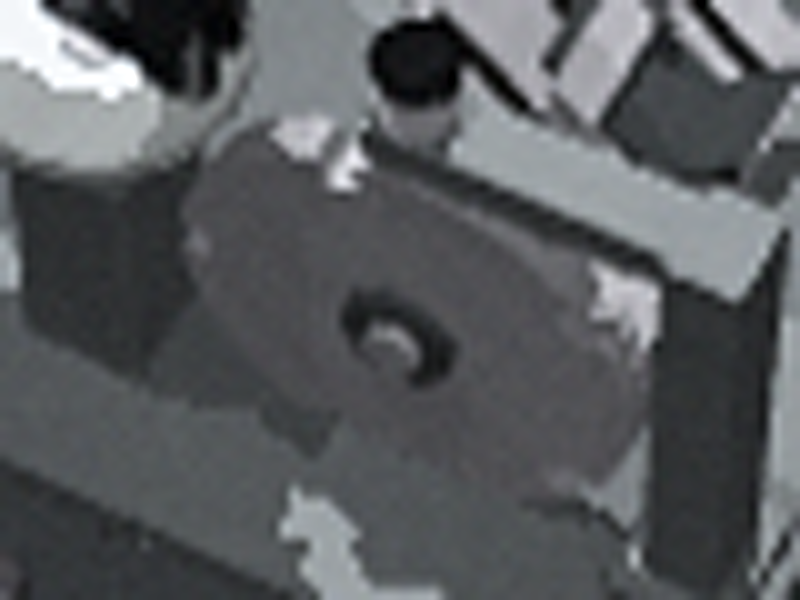

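```bash
cat >> h.py <<'E'
a=np.radians(8.3); ex=np.array([np.cos(a),np.sin(a),0]); ey=np.array([-np.sin(a),np.cos(a),0]); O=np.array([512.5,-32.8,0])+125*ex
def ondisc(uv):
    o,r=rays('scene',uv); q=O-9*ey; t=((q-o)@ey)/(r@ey); P=o+r*t[:,None]; return np.c_[(P-O)@ex,P[:,2]-100]
E
python3 - <<'E'
from h import *
print(O)
z=np.array([(345,172),(350,160),(320,420),(320,440),(190,245),(602,290)])
for q,p in zip(z,ondisc((z+.0)/10+[280,190]-0.45)): print(q,p.round(1),np.hypot(*p).round(1),np.degrees(np.arctan2(p[0],p[1])).round(1))
im=cv2.imread('pics/scene2.png')[190:250,280:360]; im=cv2.resize(im,(800,600),interpolation=cv2.INTER_CUBIC)
for th in range(0,360,6):
    for r,c in((90,(0,255,0)),(78,(0,0,255))):
        t=np.radians(th); P=O-9*ey+r*np.sin(t)*ex+np.array([0,0,100+r*np.cos(t)])
        u=(proj('scene',P)[0]-[280,190]+.45)*10; cv2.circle(im,(int(u[0]),int(u[1])),2,c,-1)
for x in (-8,0,8):
    u=(proj('scene',O+x*ex+[0,0,258])[0]-[280,190]+.45)*10; cv2.circle(im,(int(u[0]),int(u[1])),3,(0,255,255),-1)
cv2.imwrite('pics/dz4.png',im)
E
```

```text
[636.19072363 -14.75547487   0.        ]
[345 172] [-22.8  85.7] 88.7 -14.9
[350 160] [-20.8  94.1] 96.4 -12.5
[320 420] [-35.3 -81.5] 88.8 -156.6
[320 440] [-35.5 -95.5] 101.9 -159.6
[190 245] [-87.1  -2.8] 87.2 -91.8
[602 290] [75.4 82.3] 111.6 42.5
```

View pics/dz4.png

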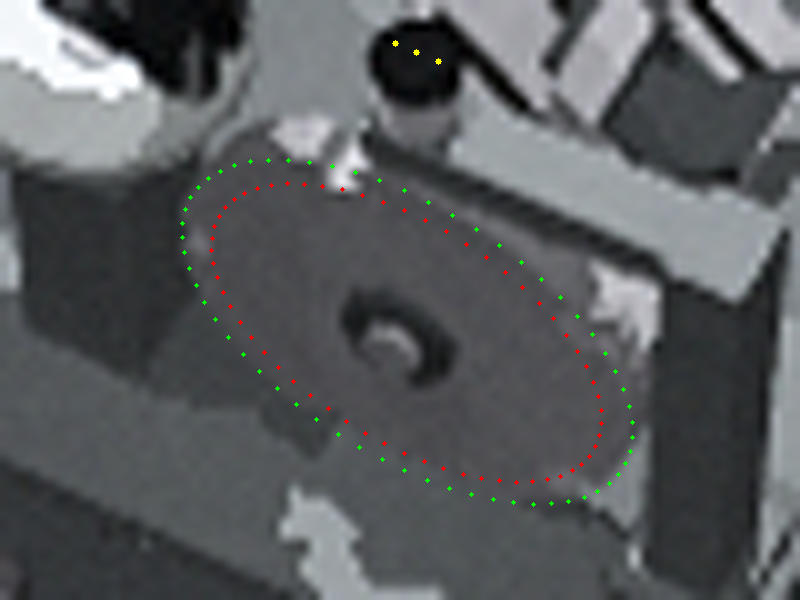

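```bash
python3 - <<'E'
from h import *
snap('top','top2')
im=cv2.imread('pics/top2.png')[170:230,290:360]
cv2.imwrite('pics/t2.png',cv2.resize(im,(700,600),interpolation=cv2.INTER_CUBIC))
E
```

```text
(no output)
```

View pics/t2.png

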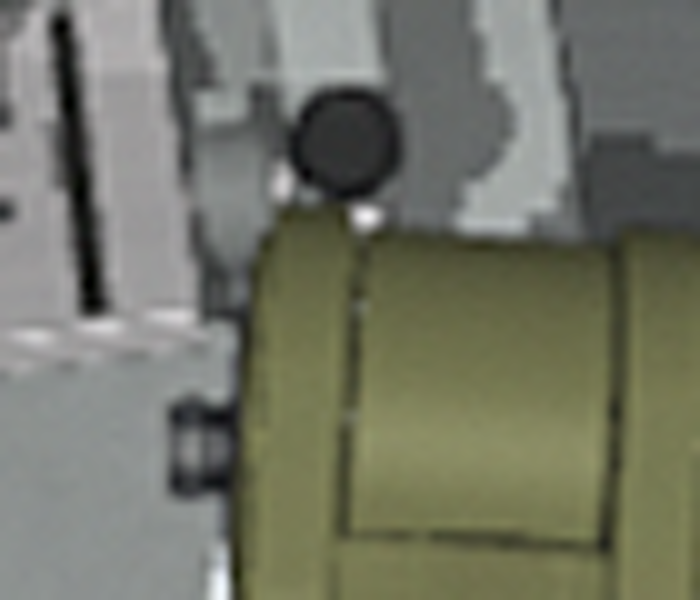

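Emit:
apply_moves(
  translation=[
    [0,0,0],
    [0,0,0],
    [-0.05,0,0],
    [-0.04,0,-0.03],
    [0,0,-0.055],
    [0,0,-0.055],
    [0,0,0],
  ],
  spin=[0,0,0,0,0,0,0],
  hand=[0.5,0.5,0.5,0.5,0.5,0.5,0.5],
)

```text
time: 10.92
position: [409.0, -31.0, 301.1]
tool_rot: [0.001, 1.571, 0.003]
contact_force: [0.4, 0.4, -0.7]
gripper_width: 42.7
```

```bash
python3 - <<'E'
from h import *
print(robot.read_state()['position'])
snap('top','top3'); snap('scene','scene3')
im=cv2.imread('pics/top3.png')[170:250,290:370]
cv2.imwrite('pics/t3.png',cv2.resize(im,(600,600),interpolation=cv2.INTER_CUBIC))
im=cv2.imread('pics/scene3.png')[165:225,265:345]
cv2.imwrite('pics/s3.png',cv2.resize(im,(800,600),interpolation=cv2.INTER_CUBIC))
E
```

```text
[408.95948434 -30.96405555 301.0750415 ]
```

View pics/t3.png

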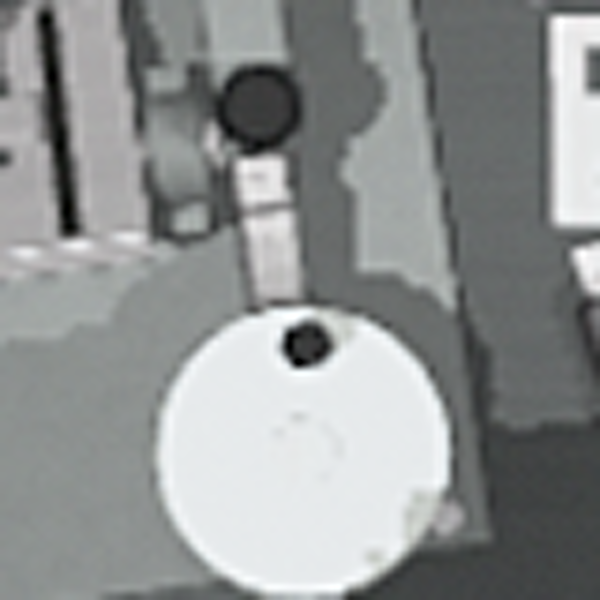

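View pics/s3.png

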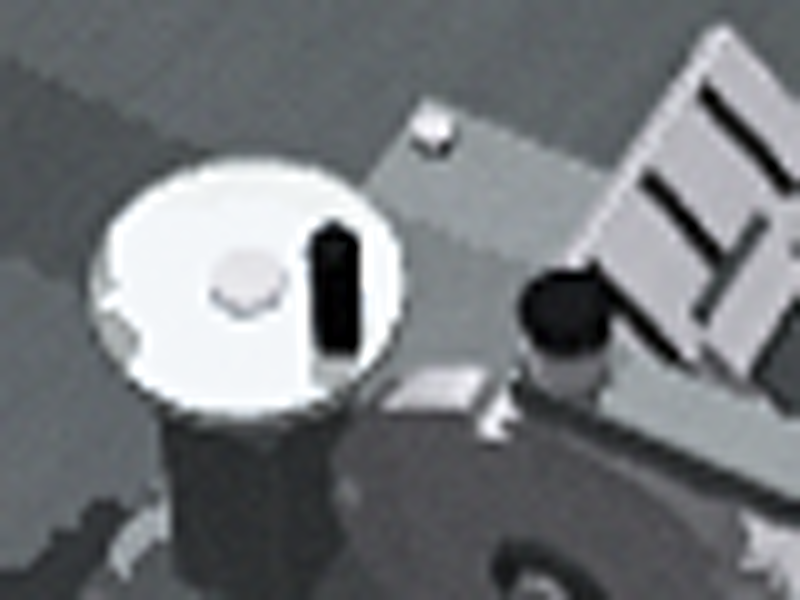

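```bash
python3 - <<'E'
from h import *
def cyl(n,uv,r=90):
    o,d=rays(n,uv); out=[]
    for dd in d:
        P0=o-O-np.array([0,0,100]); A=np.array([P0@ex,P0[2]]); B=np.array([dd@ex,dd[2]])
        a_,b_,c_=B@B,2*A@B,A@A-r*r; t=(-b_-np.sqrt(b_*b_-4*a_*c_))/2/a_
        P=P0+t*dd; out.append((np.degrees(np.arctan2(P@ex,P[2])),P@ey))
    return np.round(out,1)
T=lambda z,o,s:np.array(z)/s+np.array(o)-.5+.5/s
print('top',cyl('top',T([(265,208),(248,212),(290,206),(265,178),(265,160),(265,172)],(290,170),7.5)))
print('scene',cyl('scene',T([(488,370),(490,368),(445,412),(478,408),(385,408),(425,370),(480,435)],(265,165),10)))
# head from top, in pos. frame, wheel
for n,p in(('top',T([(260,107)],(290,170),7.5)),('scene',T([(564,300)],(265,165),10))):
    P=onz(n,p,258)[0]-O; print(n,P@ex,P@ey)
z=np.load('pics/top3.npz')['im'].mean(2)
M=(z[205:252,305:355]>190).astype(np.uint8); n,l,st,c=cv2.connectedComponentsWithStats(M); i=1+st[1:,4].argmax(); m=(l==i).astype(np.uint8)
cs,_=cv2.findContours(m,0,1); hb=cv2.convexHull(max(cs,key=len)); P=onz('top',hb[:,0]+[305,205],187)[:,:2].astype(np.float32)
print(cv2.minEnclosingCircle(P),cv2.fitEllipse(P), P.min(0)/2+P.max(0)/2)
h=(z[170:200,310:340]<60).astype(np.uint8); n,l,st,c=cv2.connectedComponentsWithStats(h); i=1+st[1:,4].argmax(); print(onz('top',[c[i]+[310,170]],258))
h=(z[205:225,320:345]<70).astype(np.uint8); n,l,st,c=cv2.connectedComponentsWithStats(h); i=1+st[1:,4].argmax(); print(st[i],onz('top',[c[i]+[320,205]],245))
# show gray column through strip
np.set_printoptions(linewidth=150)
print(z[186:212,321:331].astype(int))
E
```

```text
top [[-21.1   3.2]
 [-21.5   9.7]
 [-21.5  -6.3]
 [-13.7   1.6]
 [ -9.4   0.7]
 [-12.3   1.3]]
scene [[-24.   11.2]
 [-23.8  12.3]
 [-27.9  -9.6]
 [-20.3  -5.8]
 [-50.3  -4.5]
 [-43.5  11.5]
 [-15.8 -16.7]]
top 0.029806303406935023 1.9723615686200835
scene -1.283410617715155 0.5837044078641164
((512.165771484375, -30.48508071899414), 54.80651092529297) ((512.246826171875, -30.079761505126953), (107.32947540283203, 108.89392852783203), 21.823780059814453) [511.46585  -30.511509]
[[635.65483043 -12.20992616 258.        ]]
[ 8  8  6  6 25] [[551.82323903 -29.36139366 245.        ]]
[[ 57  61  58  57  57  60  54  38  42  85]
 [ 34  52  65  65  61  57  39  39  70  95]
 [ 50  30  42  40  43  31  33  79 103 102]
 [112  57  41  11  30  42  70 103 102 103]
 [116  71  53  79 118 121 110  89  89 105]
 [154 206 201 205 213 214 187 104  80 105]
 [168 236 227 226 227 230 207 112  84 107]
 [148 210 200 190 210 230 206 108  78 106]
 [146 215 220 212 217 229 203  99  75 109]
 [127 205 227 222 222 226 216 149  92 106]
 [116 198 230 223 224 213 198 163  97 104]
 [ 87 150 178 151 139 130 134 126  96 104]
 [ 70 118 152 151 160 177 204 189 132 102]
 [ 69 154 215 211 214 220 229 212 142  99]
 [106 148 220 222 221 220 223 208 139  98]
 [122 121 194 214 198 209 216 199 149  96]
 [123 109 175 205 192 197 204 204 170  98]
 [129 115 171 202 196 199 199 206 176  96]
 [129 105 162 203 197 200 202 209 176  93]
 [133  98 148 204 196 195 192 200 176 110]
 [145 113 140 197 187 188 187 192 175 127]
 [146 116 122 182 186 187 186 194 177 123]
 [146 121 122 179 192 189 189 193 172 115]
 [148 129 114 152 166 164 165 166 155 111]
 [146 129 106 128 128  91  89 100 117 110]
 [141 127  88 106 179 221 225 228 235 243]]
```

```bash
python3 - <<'E'
from h import *
for c in(-16,-17,-18,-19):
    c_=np.radians(c); u=np.array([np.sin(c_),np.cos(c_)]); t=np.array([np.cos(c_),-np.sin(c_)])
    o=[]
    for r,s in((89.7,-7),(78,-7),(89.7,7)):
        q=u*r+t*s
        o.append([proj(n,O+q[0]*ex+np.array([0,0,100+q[1]])+y*ey)[0].round(1).tolist() for n,y in(('top',2),('scene',-9),('scene',9))])
    print(c,*o,sep='\n   ')
im=np.load('pics/top3.npz')['im'].mean(2); print(im[189:202,322:328].mean(1).astype(int))
E
```

```text
-16
   [[325.3, 196.9], [311.8, 206.0], [314.3, 202.2]]
   [[325.0, 196.0], [312.7, 208.3], [315.2, 204.5]]
   [[324.6, 192.1], [315.3, 206.9], [317.8, 203.1]]
-17
   [[325.3, 197.4], [311.5, 205.9], [314.0, 202.2]]
   [[325.1, 196.4], [312.4, 208.2], [314.9, 204.4]]
   [[324.7, 192.7], [314.9, 206.8], [317.4, 203.0]]
-18
   [[325.4, 197.9], [311.1, 205.9], [313.6, 202.1]]
   [[325.1, 196.9], [312.1, 208.2], [314.6, 204.4]]
   [[324.8, 193.2], [314.5, 206.6], [317.0, 202.9]]
-19
   [[325.5, 198.5], [310.7, 205.8], [313.2, 202.1]]
   [[325.2, 197.3], [311.7, 208.1], [314.2, 204.3]]
   [[324.8, 193.7], [314.1, 206.5], [316.6, 202.7]]
[ 42  92 204 225 207 216 220 214 147 160 207 209 192]
```

Emit:
apply_moves(
  translation=[
    [0,0,0.055],
    [0,0,0.055],
    [0.04,0,0.03],
    [0.05,0,0],
    [0,0,0],
    [0,0,0],
    [0,0,0],
    [0,0,0],
  ],
  spin=[0,0,0,0,0,0,0,0],
  hand=[0.5,0.5,0.5,0.5,0,0,0,0],
)

```text
time: 12.02
position: [551.7, -31.3, 210.1]
tool_rot: [-0.0, 1.572, -0.001]
contact_force: [5.3, -2.5, -24.7]
gripper_width: 16.6
```

Emit:
apply_moves(
  translation=[
    [0,-0.0125,-0.0011],
    [0,-0.0115,-0.005],
    [0,-0.0094,-0.0082],
    [0,-0.0064,-0.0107],
    [0,-0.0028,-0.0122],
    [0,0.0011,-0.0125],
    [0,0.005,-0.0115],
    [0,0.0082,-0.0094],
    [0,0.0107,-0.0064],
    [0,0.0122,-0.0028],
  ],
  spin=[0,0,0,0,0,0,0,0,0,0],
  hand=[0,0,0,0,0,0,0,0,0,0],
)

```text
time: 13.28
position: [472.0, -36.8, 210.1]
tool_rot: [0.0, 1.569, -0.001]
contact_force: [10.4, -2.3, -31.5]
gripper_width: 17.2
```

Emit:
apply_moves(
  translation=[
    [0,0.0125,0.0011],
    [0,0.0115,0.005],
    [0,0.0094,0.0082],
    [0,0.0064,0.0107],
    [0,0.0028,0.0122],
    [0,-0.0011,0.0125],
    [0,-0.005,0.0115],
    [0,-0.0082,0.0094],
    [0,-0.0107,0.0064],
    [0,-0.0122,0.0028],
  ],
  spin=[0,0,0,0,0,0,0,0,0,0],
  hand=[0,0,0,0,0,0,0,0,0,0],
)

```text
time: 14.52
position: [551.9, -29.4, 210.1]
tool_rot: [-0.0, 1.574, 0.003]
contact_force: [-4.0, 1.5, -24.3]
gripper_width: 16.8
```

Emit:
apply_moves(
  translation=[
    [0,0,0],
    [0,0,0],
  ],
  spin=[0,0],
  hand=[0,0],
)

```text
time: 14.78
position: [551.9, -32.0, 210.1]
tool_rot: [-0.001, 1.573, -0.002]
contact_force: [-1.1, -2.6, -27.5]
gripper_width: 16.6
```

Emit:
apply_moves(
  translation=[
    [0,0,0],
    [0,0,0],
    [-0.05,0,0],
    [-0.05,0,-0.02],
    [0,0,-0.055],
    [0,0,-0.055],
    [0,0,0],
  ],
  spin=[0,0,0,0,0,0,0],
  hand=[0.5,0.5,0.5,0.3,0,0,0],
)

```text
time: 15.65
position: [421.5, -31.2, 315.2]
tool_rot: [0.004, 1.562, 0.005]
contact_force: [1.3, 0.3, 0.5]
gripper_width: 0.1
```

```bash
python3 - <<'E'
from h import *
print(robot.read_state()['position'])
snap('top','top4'); snap('scene','scene4')
im=cv2.imread('pics/top4.png')[170:250,290:370]
cv2.imwrite('pics/t4.png',cv2.resize(im,(600,600),interpolation=cv2.INTER_CUBIC))
im=cv2.imread('pics/scene4.png')[180:240,280:360]
im=cv2.resize(im,(800,600),interpolation=cv2.INTER_CUBIC)
cv2.imwrite('pics/s4.png',im)
z=np.load('pics/top4.npz')['im'].mean(2)
h=(z[170:200,310:340]<60).astype(np.uint8); n,l,st,c=cv2.connectedComponentsWithStats(h); i=1+st[1:,4].argmax(); print(onz('top',[c[i]+[310,170]],258))
h=(z[205:225,320:345]<70).astype(np.uint8); n,l,st,c=cv2.connectedComponentsWithStats(h); i=1+st[1:,4].argmax(); print(st[i],onz('top',[c[i]+[320,205]],245))
E
```

```text
[421.47509467 -31.23116741 315.2323904 ]
[[635.95756842 -12.17730503 258.        ]]
[ 8  8  6  6 24] [[551.55016449 -29.39679192 245.        ]]
```

View pics/t4.png

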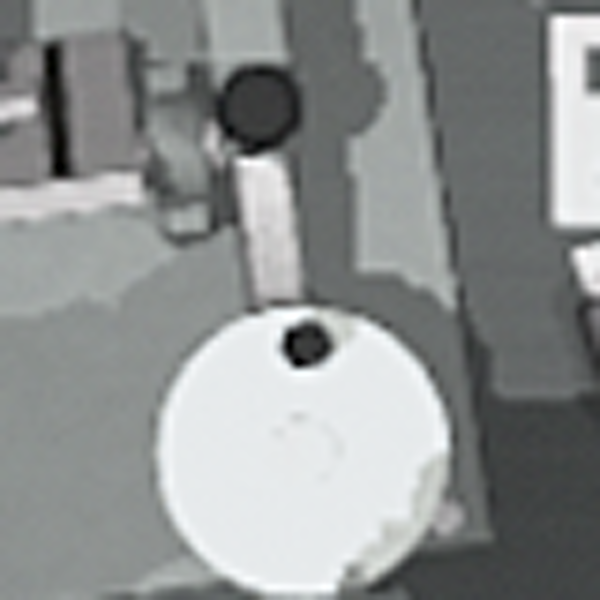

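View pics/s4.png

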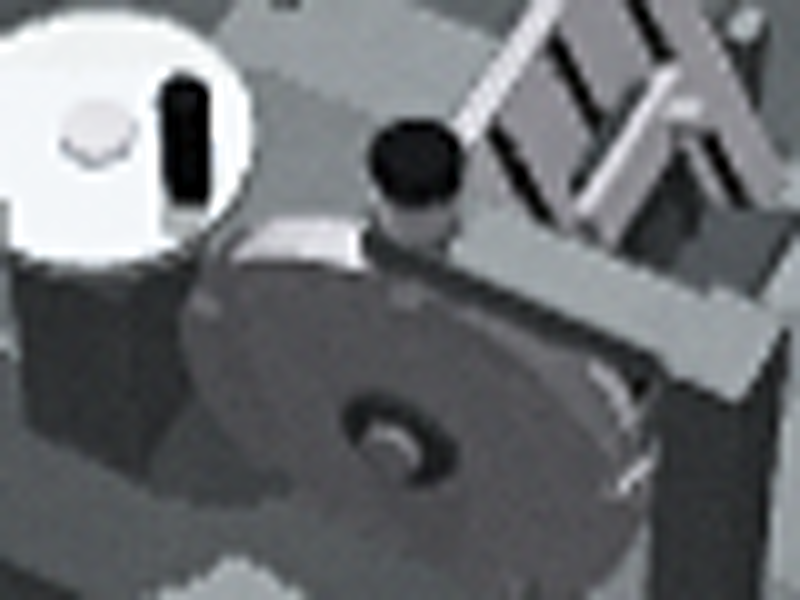

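Emit:
apply_moves(
  translation=[
    [0,0.0044,0.0535],
    [0,0.0043,0.0535],
    [0,0.0043,0.0535],
    [0,0.0043,0.0535],
    [0.02,0,0],
    [0.015,0,0],
    [0,0,0],
    [0,0,0],
  ],
  spin=[0,0,0,0,0,0,0,0],
  hand=[0,0,0,0,0,0,0,0],
)

```text
time: 16.75
position: [636.5, -13.8, 277.8]
tool_rot: [0.001, 1.568, 0.001]
contact_force: [-0.3, -0.1, 0.4]
gripper_width: 0.4
```

Emit:
apply_moves(
  translation=[
    [0.005,0,0],
    [0.003,0,0],
    [0.003,0,0],
    [0.002,0,0],
    [0,0,0],
  ],
  spin=[0,0,0,0,0],
  hand=[0,0,0,0,0],
)

```text
time: 17.38
position: [636.2, -13.6, 263.3]
tool_rot: [-0.0, 1.571, 0.0]
contact_force: [0.2, 0.0, 1.5]
gripper_width: 0.1
```

Emit:
apply_moves(
  translation=[
    [0.002,0,0],
    [0.001,0,0],
    [0,0,0],
  ],
  spin=[0,0,0],
  hand=[0,0,0],
)

```text
time: 17.75
position: [636.2, -13.5, 260.1]
tool_rot: [-0.0, 1.571, 0.0]
contact_force: [-0.1, -0.2, 0.9]
gripper_width: 0.1
```

Emit:
apply_moves(
  translation=[
    [0.002,0,0],
    [0.001,0,0],
  ],
  spin=[0,0],
  hand=[0,0],
)

```text
time: 18.0
position: [636.2, -13.6, 257.2]
tool_rot: [0.0, 1.571, 0.0]
contact_force: [-0.3, -0.4, 2.3]
gripper_width: -0.1
```

Emit:
apply_moves(
  translation=[
    [0.001,0,0],
    [0.001,0,0],
  ],
  spin=[0,0],
  hand=[0,0],
)

```text
time: 18.25
position: [636.2, -13.6, 255.3]
tool_rot: [-0.0, 1.571, 0.0]
contact_force: [-1.1, -0.4, 2.8]
gripper_width: 0.3
```

Emit:
apply_moves(
  translation=[
    [0.001,0,0],
    [0.001,0,0],
  ],
  spin=[0,0],
  hand=[0,0],
)

```text
time: 18.5
position: [636.2, -13.6, 253.3]
tool_rot: [0.0, 1.571, 0.0]
contact_force: [-1.6, 0.1, 2.5]
gripper_width: -0.0
```

Emit:
apply_moves(
  translation=[
    [0.0005,0,0],
    [0.0005,0,0],
  ],
  spin=[0,0],
  hand=[0,0],
)

```text
time: 18.75
position: [636.3, -13.6, 253.1]
tool_rot: [0.0, 1.57, 0.0]
contact_force: [-2.9, 1.0, 7.7]
gripper_width: 0.0
```

Emit:
apply_moves(
  translation=[
    [0.0005,0,0],
    [0.0005,0,0],
  ],
  spin=[0,0],
  hand=[0,0],
)

```text
time: 19.0
position: [636.3, -13.6, 253.1]
tool_rot: [0.001, 1.57, 0.001]
contact_force: [-3.1, 1.0, 11.0]
gripper_width: 0.1
```

Emit:
apply_moves(
  translation=[
    [-0.03,0,0],
    [-0.04,0,0],
    [0,-0.0088,-0.042],
    [0,-0.0088,-0.042],
    [0.04,0,0],
    [0.04,0,0],
    [0.027,0,0],
    [0,0,0],
  ],
  spin=[0,0,0,0,0,0,0,0],
  hand=[0,0.5,0.5,0.5,0.5,0.5,0.5,0.5],
)

```text
time: 20.0
position: [550.5, -31.3, 211.9]
tool_rot: [-0.001, 1.576, -0.001]
contact_force: [0.3, -0.7, -0.6]
gripper_width: 42.7
```

Emit:
apply_moves(
  translation=[
    [0,0,0],
    [0,0,0],
    [0,0,0],
    [0,0,0],
  ],
  spin=[0,0,0,0],
  hand=[0.15,0.15,0,0],
  grip_force=20,
)

```text
time: 20.5
position: [553.1, -31.6, 215.7]
tool_rot: [0.0, 1.568, -0.0]
contact_force: [0.3, -0.2, 6.2]
gripper_width: 17.4
```

```bash
python3 - <<'E'
from h import *
s=robot.read_state(); print(s['position'],s['contact_force'],s['gripper_width'])
snap('scene','scene5')
im=cv2.imread('pics/scene5.png')[170:240,270:360]
cv2.imwrite('pics/s5.png',cv2.resize(im,(770,600),interpolation=cv2.INTER_CUBIC))
E
```

```text
[553.09175828 -31.59009435 215.73526444] [ 0.29518945 -0.24517806  6.19542217] 17.41959413744515
```

View pics/s5.png

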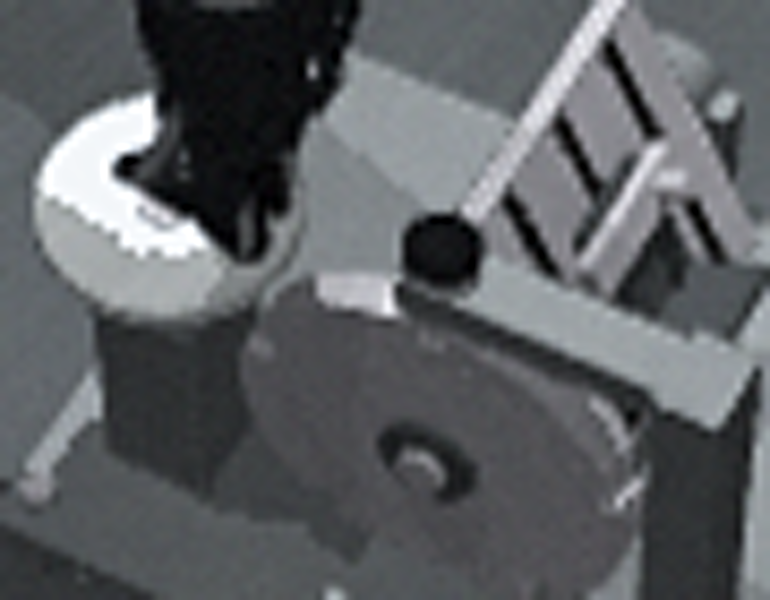

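Emit:
apply_moves(
  translation=[
    [0,-0.0042,-0.0002],
    [0,-0.0041,-0.0007],
  ],
  spin=[0,0],
  hand=[0,0],
)

```text
time: 20.8
position: [552.7, -37.5, 215.7]
tool_rot: [0.001, 1.567, 0.004]
contact_force: [1.8, 2.9, 4.7]
gripper_width: 17.6
```

Emit:
apply_moves(
  translation=[
    [0,-0.002,-0.0005],
    [0,-0.002,-0.0005],
  ],
  spin=[0,0],
  hand=[0,0],
)

```text
time: 21.05
position: [551.9, -41.9, 215.7]
tool_rot: [0.001, 1.567, 0.003]
contact_force: [2.2, 3.4, 5.6]
gripper_width: 17.4
```

Emit:
apply_moves(
  translation=[
    [0,-0.002,-0.0007],
    [0,-0.002,-0.0008],
  ],
  spin=[0,0],
  hand=[0,0],
)

```text
time: 21.3
position: [550.5, -46.1, 215.7]
tool_rot: [0.0, 1.566, 0.003]
contact_force: [2.1, 1.7, 6.3]
gripper_width: 17.2
```

Emit:
apply_moves(
  translation=[
    [0,-0.0019,-0.0009],
    [0,-0.0019,-0.0009],
  ],
  spin=[0,0],
  hand=[0,0],
)

```text
time: 21.55
position: [548.8, -50.2, 215.7]
tool_rot: [0.0, 1.566, 0.002]
contact_force: [1.8, 0.6, 5.7]
gripper_width: 17.5
```

Emit:
apply_moves(
  translation=[
    [0,-0.0018,-0.0011],
    [0,-0.0018,-0.0011],
  ],
  spin=[0,0],
  hand=[0,0],
)

```text
time: 21.8
position: [546.5, -53.9, 215.7]
tool_rot: [0.0, 1.566, 0.002]
contact_force: [2.8, 2.2, 4.6]
gripper_width: 17.3
```

Emit:
apply_moves(
  translation=[
    [0,-0.0017,-0.0012],
    [0,-0.0017,-0.0012],
  ],
  spin=[0,0],
  hand=[0,0],
)

```text
time: 22.05
position: [544.2, -57.2, 215.8]
tool_rot: [0.0, 1.566, 0.002]
contact_force: [3.9, 2.0, 4.9]
gripper_width: 17.2
```

Emit:
apply_moves(
  translation=[
    [0,-0.0016,-0.0014],
  ],
  spin=[0],
  hand=[0],
)

```text
time: 22.18
position: [542.9, -58.7, 215.7]
tool_rot: [0.0, 1.566, 0.002]
contact_force: [4.3, 1.7, 5.8]
gripper_width: 17.1
```

Emit:
apply_moves(
  translation=[
    [0,-0.0015,-0.0014],
  ],
  spin=[0],
  hand=[0],
)

```text
time: 22.3
position: [541.7, -60.0, 215.8]
tool_rot: [0.0, 1.565, 0.003]
contact_force: [5.6, 4.3, 4.8]
gripper_width: 17.7
```

Emit:
apply_moves(
  translation=[
    [0,0,0],
  ],
  spin=[0],
  hand=[0],
)

```text
time: 22.42
position: [541.6, -60.2, 215.7]
tool_rot: [0.001, 1.566, 0.002]
contact_force: [3.7, 2.2, 5.4]
gripper_width: 17.4
```

Emit:
apply_moves(
  translation=[
    [0,0,0],
  ],
  spin=[0],
  hand=[0],
)

```text
time: 22.55
position: [541.6, -60.2, 215.7]
tool_rot: [0.0, 1.566, 0.002]
contact_force: [4.3, 2.4, 5.2]
gripper_width: 17.3
```

Emit:
apply_moves(
  translation=[
    [0,-0.0014,-0.0014],
    [0,0,0],
  ],
  spin=[0,0],
  hand=[0,0],
)

```text
time: 22.8
position: [540.5, -61.3, 215.8]
tool_rot: [0.0, 1.565, 0.003]
contact_force: [5.5, 3.1, 5.1]
gripper_width: 17.3
```

Emit:
apply_moves(
  translation=[
    [0,0,0],
  ],
  spin=[0],
  hand=[0],
)

```text
time: 22.92
position: [540.4, -61.3, 215.7]
tool_rot: [0.0, 1.565, 0.003]
contact_force: [4.4, 3.2, 5.4]
gripper_width: 17.2
```

Emit:
apply_moves(
  translation=[
    [0,-0.0009,-0.001],
    [0,0,0],
    [0,0,0],
  ],
  spin=[0,0,0],
  hand=[0,0,0],
)

```text
time: 23.3
position: [539.7, -61.9, 215.8]
tool_rot: [0.0, 1.565, 0.003]
contact_force: [6.3, 3.9, 4.2]
gripper_width: 17.3
```

Emit:
apply_moves(
  translation=[
    [0,0,0],
  ],
  spin=[0],
  hand=[0],
)

```text
time: 23.42
position: [539.7, -61.9, 215.8]
tool_rot: [0.0, 1.565, 0.003]
contact_force: [6.1, 3.6, 4.3]
gripper_width: 17.3
```

Emit:
apply_moves(
  translation=[
    [0,0,0],
    [0,0,0],
    [0,0,0],
    [-0.04,0,0],
    [-0.05,0,0],
    [-0.03,0,-0.04],
    [0,0,-0.05],
    [0,0,-0.02],
    [0,0,0],
    [0,0,0],
  ],
  spin=[0,0,0,0,0,0,0,0,0,0],
  hand=[0.5,0.5,0.5,0.5,0.5,0.5,0.5,0.5,0.5,0.5],
)

```text
time: 24.68
position: [427.7, -63.8, 334.2]
tool_rot: [0.0, 1.571, -0.0]
contact_force: [-0.0, 0.1, -0.9]
gripper_width: 42.9
```

```bash
python3 - <<'E'
from h import *
print(robot.read_state()['position'])
snap('top','top6'); snap('scene','scene6')
im=cv2.imread('pics/top6.png')[170:250,290:370]
a=cv2.resize(im,(400,400),interpolation=cv2.INTER_CUBIC)
im=cv2.imread('pics/scene6.png')[180:240,280:340]
b=cv2.resize(im,(400,400),interpolation=cv2.INTER_CUBIC)
cv2.imwrite('pics/f6.png',np.hstack([a,b]))
z=np.load('pics/top6.npz')['im'].mean(2)
h=(z[205:240,320:350]<70).astype(np.uint8); n,l,st,c=cv2.connectedComponentsWithStats(h); i=1+st[1:,4].argmax(); print(st[i],onz('top',[c[i]+[320,205]],245))
E
```

```text
[427.68475125 -63.80414717 334.20621047]
[18 13  7  5 27] [[539.56712909 -58.04614812 245.        ]]
```

View pics/f6.png

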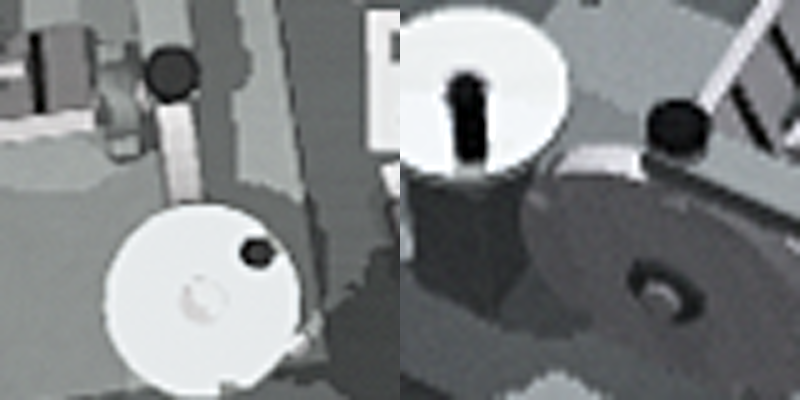

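```bash
python3 -c "
from plant import robot
print(robot.close_job())"
```

```text
the job is handed in; nothing more can be done
None
```

I brought the next notch under the pin, pushed the pin home and wound the disc on snugly against it, then handed the job in at about 25 s of the 72 s allowed. The close call reports no verdict, so I can't confirm that it passed.

- **Winding:** About 3.45 turns clockwise (roughly 1.08 rad of tilt). I let go once partway to find the notch in the camera views. The first scene-camera estimate put the notch about 3° off. I used the top-camera estimate, and the pin entered the notch on the first try.
- **Pin:** It went down against about 3 N and stopped firmly at the expected height for fully home, pressed with about 11 N at most. The pictures show the head on its guide.
- **Snugging:** The handle needed about 45° (0.8 rad) more before the drag rose clearly. I stopped at about 7 N, which is about 4 N above running friction and should put roughly 37 N on the pin. The force climbed about 1 N per mm, a little above the expected 0.75.
- **After release:** The arm is clear and reads no contact force. The camera places the handle about 1.5 mm back from where I left it, within its error. If it did spring back, I estimate 25–30 N still on the pin. I did not measure the load on the pin after letting go.
- **Loose pieces:** The arm did not touch any of them, but I did not measure their final positions.

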